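# Lock the carton knife away at the packing bench

### The job

Lock the blue carton knife away: put it in the open drawer of the grey steel drawer unit and let go of it, push the drawer fully shut, then slide the red-knobbed bolt on top of the unit all the way through the drawer's staple to its end stop. Leave the two sauce bottles and the roll of packing tape as they are.

Things in the scene. Friction and masses are not known exactly. Their poses are not given: they have to be found in the camera images.
- knife: Safety carton knife, blade shut, lying flat on the bench: blue plastic with black rubber grip patches; 150 long (own x, nose at +x), 26 wide (own y; the last 38 at the nose 22), 18 high, about 90 g. Origin at the centre of its underside.
- unit: Grey sheet-steel bench drawer unit, fixed; 300 deep (own x), 300 wide (own y), 115 high; bolt and staple stand on its top. Origin at the centre of its underside. Its front looks along own -x, roughly to the robot's left; the drawer slides out that way. The shut drawer's front face is 150 from the origin.
- drawer (a joint): How far the drawer is out, m: 0 fully shut against its stop, 0.21 fully open; starts 0.15 to 0.20. Slides along the unit's own x, takes about 3 N (plus 8 N per m/s) and stays where it is left.
- drawer_in (a point): Middle of the drawer's flat, empty inner floor, 14 above the bench; moves with the drawer, axes as the unit's. Inside 264 long (own x), 268 wide, white walls 71 high; the front panel, 12 thick, rises to 114 above the bench. Only the part pulled out is open above: with the drawer out by q mm, from own x = -132 to q - 136 of this point (the shell covers the rest).
- drawer_handle (a point): Middle of the drawer's dark bow handle: a level round bar 10 thick, 96 long along own y, 72 above the bench, its axis 30 out from the front panel's outer face. Moves with the drawer; axes as the unit's.
- staple (a point): Centre of the top of the steel staple on the drawer, an arch 26 high over the unit's top, 12 long (own y), 26 wide, that the bolt's rod enters with 4 to spare each side. Its strip, 26 wide, 54 long, runs back from the top edge of the drawer's front; so with the drawer open it overhangs the inside there. Moves with the drawer; axes as the unit's.
- bolt (a joint): Travel of the barrel bolt on the unit's top, m: 0 drawn back, 0.040 home at its end stop; starts 0 to 0.006. Slides along the unit's own +y, takes about 2 N, stays where it is left. Its rod (10 thick, 12 above the unit's top) meets the staple at 0.015 and can pass it only with the drawer shut; it then holds the drawer shut.
- bolt_knob (a point): Centre of the top of the bolt's upright red knob, round, 18 across; the red part reaches from 47 down to 24 above the unit's top (162 to 139 above the bench), clear above the bolt's two steel guides (22 high, 60 apart along own y, the knob's stem running between them). Moves with the bolt; axes as the unit's.
- tape: Roll of brown packing tape lying flat, 100 across, 48 high. Origin at the centre of its underside. Leave it where it is.
- bottle1: Full dark sauce bottle, gold cap, white label, standing; 56 across, 150 high. Origin at the centre of its underside. Leave it as it stands.
- bottle2: A second sauce bottle of the same kind, also left as it stands.
Mind the look-alikes: they are no part of the job. What is meant by the knife is not green, and is the larger of those in its own colour.

How it is judged (in metres and radians):
On the way, in this order (a step that is already met when the one before it is completed fails the run):
1. the knife lies in the open drawer and is let go (value of joint drawer above 0.06 m and x of knife in the frame of drawer_in between -0.12 and 0.12 m and y of knife in the frame of drawer_in between -0.122 and 0.122 m and z of knife in the frame of drawer_in between -0.01 and 0.025 m and contact force between the fingers and knife below 0.1 N), for 0.2 s.
2. the drawer is pushed fully shut (value of joint drawer below 0.005 m), for 0.2 s.
3. the bolt is slid home (value of joint bolt above 0.036 m and value of joint drawer below 0.006 m), for 0.2 s.
At the end, for the whole second after the job is handed in: The knife lies at rest in the drawer (its underside centre within the inner walls and less than 25 mm above the drawer's floor), the drawer is shut to within 6 mm, the bolt is within 4 mm of its end stop, and the bottles and the tape are standing within 50 mm of where they were (all of step 3 and x of knife in the frame of drawer_in between -0.13 and 0.13 m and y of knife in the frame of drawer_in between -0.13 and 0.13 m and z of knife in the frame of drawer_in between -0.01 and 0.025 m and linear speed of knife below 0.02 m/s and angle between each of bottle1, bottle2's own z axis and vertical below 0.2 rad and distance of each of bottle1, bottle2, tape from where it was at the start of the episode below 0.05 m); the robot touches nothing.
It fails at once if a bottle is knocked over or pushed away (angle between any of bottle1, bottle2's own z axis and vertical above 0.5 rad or distance of any of bottle1, bottle2 from where it was at the start of the episode above 0.05 m).
It fails at once if the roll of tape is pushed away (distance of tape from where it was at the start of the episode above 0.05 m).
It also fails if it takes over 58 s, if anything falls off the work surface, if the arm or the gripper's body presses on something with over 40 N, if the wrist force passes 120 N, or if a joint passes its speed limit or range.

### The arm

A 7-joint arm with a two-finger parallel gripper is mounted at the origin on the work surface. World frame = base frame: x ahead of the robot, y to its left, z up, the work surface at z = 0. Lengths are in mm, angles in rad, forces in N, time in s.
With the tool pointing down it reaches from about 400 to 875 mm from the base axis. Payload 6.5 kg.
Tool frame: the origin (TCP) lies at the very end of the fingers, on their centre line; the grasp point (between the pads) lies 19 mm behind it; z points along the fingers, y is the line along which they close (so a half turn about z gives the same grasp; the last joint's range is limited). The gripper opens to 85 mm and grips with 20 to 120 N. Pads are 22 mm wide; open, the fingers measure 114 mm over their backs; the gripper's body (76 mm by 85 mm) begins 54 mm behind the grasp point. The pads swing forward as they close: fully open they stand 13 mm farther back than shut.
Start: joints at [1.115, 0.536, -0.004, 1.538, 0.003, 1.067, -0.071], TCP at [246.997, -601.234, 231.29] pointing down, gripper open.
Joint ranges: [-2.7, 2.7], [-0.37, 2.16], [-1.27, 1.26], [0.24, 2.4], [-1.31, 4.45], [0.19, 1.91], [-2.76, 2.76]. Speed limits (rad/s): [2.39, 2.39, 3.14, 3.14, 3.14, 3.14, 3.14].

### API

Orientations are given as a rotation vector (axis times angle).
In Python, from workcell import readout, optics, arm gives the robot as it stands. The module is installed in compiled form; this text tells all that it offers.
- The arm moves only by the shell command python3 -m pendant 'ROWS' [FORCE]. ROWS is JSON, a list of rows, each a list of 3 entries, a list of its own where there are three numbers: the turn, a rotation vector about the world's x, y, z in degrees, then the shift along the world's x, y, z in m, then the opening, from 0 (shut) to 1 (fully open). In form: [[[rx, ry, rz], [x, y, z], grip], ...]. A call has 1 to 20 rows; each row shifts and turns the commanded pose from where the row before left it; what a row does not reach is not made up. A row lasts 1/10 s, in which the tool goes at most 50 mm and 8.59 degrees, less where a joint would pass 70% of its speed; a pose out of reach is approached as far as the arm can. A call is refused whole if a number of a shift passes 0.05 or a number of a turn 8.59, either way. A call with a gripper value outside its range is refused whole. The fingers move at their own pace and stop on an object; FORCE is the grip in N (left out, the last holds). Time passes only in rows, so rows that do not move let the fingers close. It gives the time, the measured TCP pose, the force, the opening and the grip force at its end, in the units of the state.
- readout.sense(): the state, without advancing time (a new reading comes with each control period).
- optics.read_camera(name): name is "side" or "top" or "wrist"; returns the picture (384x512x3 uint8, red, green, blue); there is no depth.
- optics.calibration(name): a dict with "fovy" (degrees; the focal length in pixels is half the picture's height over the tangent of half this angle, whatever the lens; pixels are square), "cx", "cy" (the principal point, pixels), "k1" (the pictures are not rectified: a ray, as slopes to the right and down, at radius r is drawn at 1 + k1 r^2 times it, then the intrinsics apply), "position" and "attitude" of the camera in the world; the wrist camera has in their place "tool_from_camera" (4x4, takes a point from camera to tool coordinates, whose origin is the TCP and whose axes are the flange's). Camera axes: x right, y up, looking along -z (the intrinsics and any distortion apply to the point x, -y, -z); pixel columns grow to the right and rows downward; lengths in mm; the calibration is good to about 2 mm. A picture is of the moment at which its call begins: read the wrist's pose just before it. calibration takes no time and is no camera call.
- arm.hand_in(): hands the job in; it is judged then, once.
The state is a dict: "time": time; "qpos": joint angles; "qd": joint speeds; "effort": joint torques, N m; "ee_pos": TCP position; "orientation": TCP orientation; "force": force on the tool from outside, world axes, zero at the start; "moment": the same for the moment, N m; "width": finger opening in mm; "finger_force": force on a finger pad.
Only numpy, scipy, OpenCV 4.12 (cv2) and the standard library are available. Lean on these libraries where they do the work, as an engineer would, in place of code of your own. Each camera call takes 0.05 s, during which the arm holds its last target. There are 200 camera calls.

## Working session

There is one attempt and no reset: what is moved stays moved. The work goes in short steps, Python scripts to look and compute and a shell command to move; the robot and the scene stay as the last step left them, time stands still between calls to the robot, and variables do not carry over. Pictures are saved under pics/ and viewed, at most 10 in all, crops included, and the job is handed in when it is done.

```bash
mkdir -p pics
cat > h.py <<'E'
import numpy as np,cv2
from scipy.spatial.transform import Rotation as R
from workcell import readout,optics
def snap(n,f):
    s=readout.sense(); im=optics.read_camera(n); cv2.imwrite('pics/%s.png'%f,im[:,:,::-1]); np.save('pics/%s.npy'%f,np.r_[s['ee_pos'],s['orientation']]); return s
def cam(n,pose=None):
    c=optics.calibration(n); f=192/np.tan(np.radians(c['fovy'])/2)
    if n=='wrist':
        T=np.array(c['tool_from_camera']); Rt=R.from_rotvec(pose[3:]).as_matrix()
        return c,f,Rt@T[:3,:3],Rt@T[:3,3]+pose[:3]
    a=np.array(c['attitude']); Rm=a if a.shape==(3,3) else (R.from_rotvec(a).as_matrix() if a.size==3 else None)
    return c,f,Rm,np.array(c['position'])
def ray(n,px,pose=None):
    c,f,Rm,p=cam(n,pose); K=np.array([[f,0,c['cx']],[0,f,c['cy']],[0,0,1.]])
    u=cv2.undistortPoints(np.array([[px]],float),K,np.array([c['k1'],0,0,0.]),None,None,None) if 0 else None
    d=(np.array(px,float)-[c['cx'],c['cy']])/f; x=d.copy()
    for _ in range(50): x=d/(1+c['k1']*(x@x))
    return p,Rm@np.array([x[0],-x[1],-1.])
def atz(n,px,z,pose=None):
    p,d=ray(n,px,pose); return (p+d*(z-p[2])/d[2]).round(1)
def proj(n,P,pose=None):
    c,f,Rm,p=cam(n,pose); q=Rm.T@(np.array(P,float)-p); x=np.array([q[0],-q[1]])/-q[2]
    return (x*(1+c['k1']*(x@x))*f+[c['cx'],c['cy']]).round(1)
def tri(*rs):
    A=0;b=0;Ms=[]
    for p,d in rs:
        d=d/np.linalg.norm(d);M=np.eye(3)-np.outer(d,d);A=A+M;b=b+M@p;Ms.append((M,p))
    x=np.linalg.solve(A,b);return x.round(1),[round(float(np.linalg.norm(M@(x-p))),1) for M,p in Ms]
E
python3 - <<'E'
from h import *
print(snap('top','t0'));snap('side','s0')
for n in('top','side','wrist'):print(optics.calibration(n))
a=cv2.imread('pics/t0.png');b=cv2.imread('pics/s0.png')
cv2.imwrite('pics/t0b.png',cv2.resize(a,(800,600),interpolation=2));cv2.imwrite('pics/s0b.png',cv2.resize(b,(800,600),interpolation=2))
E
```

```text
{'time': 0.0, 'qpos': array([ 1.11482246,  0.53716345, -0.00443565,  1.53889343,  0.00260976,
        1.06730186, -0.07119684]), 'qd': array([-8.45611601e-05, -6.37986065e-04,  5.73533652e-05, -1.35124186e-03,
        2.05928101e-04,  2.24886004e-05, -1.43073506e-03]), 'effort': array([ 5.35891631e-04, -5.83398628e+01,  1.04835056e+00, -2.59108633e+01,
        1.22371639e-02,  9.41595063e-03, -1.78321119e-05]), 'ee_pos': array([ 246.71931962, -600.65957065,  230.40696602]), 'orientation': array([-3.08043474e+00, -6.08177911e-01,  7.47954454e-04]), 'force': array([0.59161344, 0.51500328, 0.0225649 ]), 'moment': array([ 0.02535062,  0.01557225, -0.00444929]), 'finger_force': 0.0, 'width': 85.32820266429245}
{'fovy': 53.4390002143495, 'cx': 261.57481673078564, 'cy': 193.95129163163892, 'k1': -0.08026203007291598, 'position': array([ 437.59391308,   84.21686759, 1210.13221332]), 'attitude': array([ 0.09417624, -0.10393574, -1.57522171])}
{'fovy': 57.789441249470684, 'cx': 252.8878195347671, 'cy': 191.96563547324212, 'k1': -0.08355331215949614, 'position': array([472.15829728, 728.74723394, 900.91576323]), 'attitude': array([ 0.06829392, -1.01068587, -2.82182773])}
{'fovy': 60.83335580032843, 'cx': 259.34226617698266, 'cy': 194.62706574898905, 'k1': -0.01673343410003729, 'tool_from_camera': array([[ 5.91598550e-04,  9.47846471e-01,  3.18726711e-01,
         8.16780646e+01],
       [ 9.99999471e-01, -2.92417786e-04, -9.86522494e-04,
        -1.75301455e+00],
       [-8.41870506e-04,  3.18727126e-01, -9.47846143e-01,
        -1.41164487e+02],
       [ 0.00000000e+00,  0.00000000e+00,  0.00000000e+00,
         1.00000000e+00]])}
```

View pics/t0b.png

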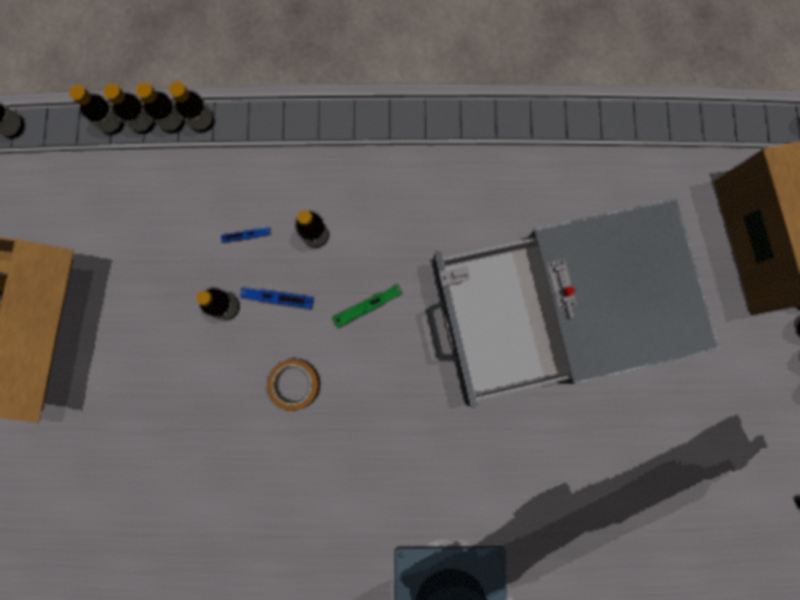

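View pics/s0b.png

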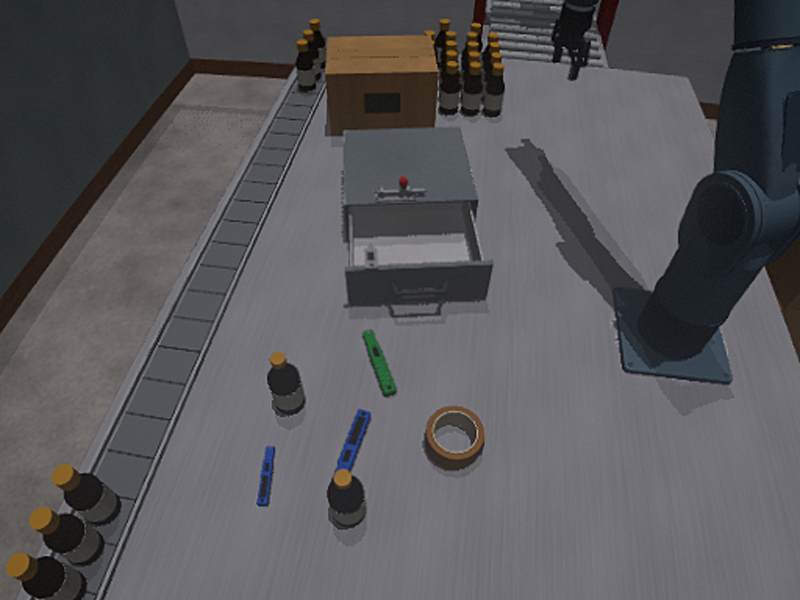

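Top view (800 px scale): the candidates are a large blue knife at (277,298), a small blue one at (246,235) and a green one at (367,306). The large blue one fits ("not green, the larger in its colour"). Bottle bases are at about (318,235) and (225,305), the tape is at (293,384), the open drawer is on the right, and the red knob is at (569,291). Next I'll take a confirming crop and measure.

Run:
```python
from h import *
ims={n:cv2.imread('pics/%s.png'%f) for n,f in(('top','t0'),('side','s0'))}
pts={}
for n,im in ims.items():
    h=cv2.cvtColor(im,cv2.COLOR_BGR2HSV)
    for nm,lo,hi in(('blue',(105,120,50),(130,255,255)),('red',(0,190,90),(6,255,255)),('gold',(10,150,110),(25,255,255))):
        m=cv2.inRange(h,lo,hi)
        if nm=='blue': m=cv2.morphologyEx(m,cv2.MORPH_CLOSE,np.ones((9,9)))
        k,l,st,c=cv2.connectedComponentsWithStats(m)
        for i in range(1,k):
            if st[i,4]>(8 if nm=='red' else 25):
                r=cv2.minAreaRect(np.argwhere(l==i)[:,::-1].astype(np.float32)) 
                print(n,nm,st[i],c[i].round(1),np.round(r[1],1))
                if nm=='blue':
                    b=cv2.boxPoints(r); print(' corners@9',[list(atz(n,p,9)[:2]) for p in b], 'ctr@18',atz(n,r[0],14)); pts.setdefault(n,[]).append((max(r[1]),r[0]))
p=[max(pts[n])[1] for n in('top','side')]
print('knife tri',tri(ray('top',p[0]),ray('side',p[1])))
s=512/800
for nm,px,z in(('bottle1 cap',(305,217),150),('bottle2 cap',(207,297),150),('tape',(293,384),48),('unit BR',(716,345),115),('unit TR',(676,202),115),('unit TL',(533,232),115),('unit BL',(572,382),115),('panel top',(436,255),114),('panel bot',(471,403),114),('handle',(436,333),72),('knob',(569,290),162),('staple',(456,274),141)):
    print(nm,atz('top',np.array(px)*s,z))
c=ims['top'][130:230,130:270];c2=ims['side'][190:340,150:320]
c=cv2.resize(c,(560,400),interpolation=2)
cv2.imwrite('pics/crop.png',c)
```

```text
top blue [142 146  31   9 146] [156.6 150. ] [ 4.8 30.7]
 corners@9 [[np.float64(735.6), np.float64(465.4)], [np.float64(751.4), np.float64(366.5)], [np.float64(735.7), np.float64(363.5)], [np.float64(720.0), np.float64(462.2)]] ctr@18 [734.4 412.9  14. ]
top blue [154 184  46  13 328] [177.5 190.3] [45.7  7.5]
 corners@9 [[np.float64(602.5), np.float64(420.9)], [np.float64(626.5), np.float64(418.1)], [np.float64(604.6), np.float64(272.4)], [np.float64(580.9), np.float64(275.5)]] ctr@18 [602.9 345.3  14. ]
top red [362 184   5   4  15] [364.1 185.6] [3. 4.]
top gold [87 53 10  9 70] [91.6 57. ] [7.8 9.2]
top gold [108  52  10   9  71] [112.8  56.2] [8. 9.]
top gold [45 54  9 10 66] [48.9 58.4] [7.8 9.2]
top gold [67 54  9  9 67] [70.9 57.8] [8. 8.]
top gold [490  93  22  78 852] [504.1 119.9] [77. 21.]
top gold [191 135   8   8  51] [194.5 138.3] [7. 7.]
top gold [   0  154   45  115 3519] [ 18.2 207.6] [ 44.3 111.4]
top gold [126 186   8   8  49] [129.6 189.8] [7. 7.]
top gold [174 231  28  31  84] [190.9 250.2] [22.4 30.1]
side blue [215 262  22  39 363] [225.9 281.7] [ 9.1 41.7]
 
[... 444 characters left out ...]
4  14. ]
side gold [173 226   9   7  54] [177.1 228.9] [6. 8.]
side gold [ 33 297  14  13 128] [ 39.4 303.3] [ 9.9 14.1]
side gold [214 301  11  10  89] [218.9 305.4] [ 9. 10.]
side gold [ 19 324  14  15 148] [ 25.5 331.1] [10.6 14.8]
side gold [  4 354  15  15 161] [ 10.8 361. ] [12.  15.6]
knife tri (array([599.8, 341.5,  31.4]), [0.7, 0.7])
bottle1 cap [732.  266.1 150. ]
bottle2 cap [585.2 441.9 150. ]
tape [428.  301.9  48. ]
unit BR [ 493.  -501.4  115. ]
unit TR [ 770.2 -442.   115. ]
unit TL [ 710.3 -159.2  115. ]
unit BL [ 428.1 -222.2  115. ]
panel top [666.9  25.1 114. ]
panel bot [392.2 -35.3 114. ]
handle [523.6  24.8  72. ]
knob [ 592.1 -210.   162. ]
staple [625.8  -9.4 141. ]
```

View pics/crop.png

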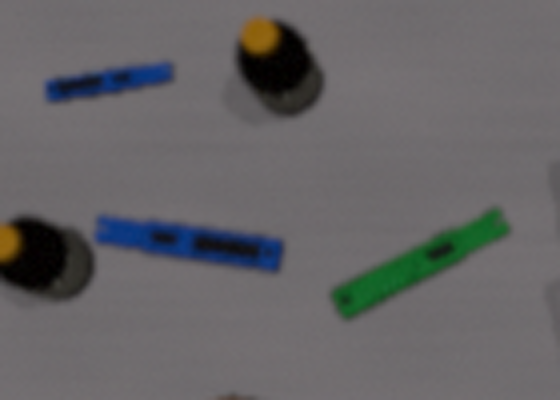

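The crop confirms it: the larger blue knife is at top (177,191), nose toward bottle2. The smaller blue one is at (157,150) and the green one is to the right. I'll look over the drawer with the wrist camera on the way.

```bash
python3 -m pendant '[[[0,0,0],[0.026,0.034,0.01],1],[[0,0,0],[0.026,0.034,0.01],1],[[0,0,0],[0.026,0.034,0.01],1],[[0,0,-1],[0.026,0.034,0.01],1],[[0,0,-1],[0.026,0.034,0.01],1],[[0,0,-1],[0.026,0.034,0.01],1],[[0,0,-1],[0.026,0.034,0.01],1],[[0,0,-1],[0.026,0.034,0.01],1],[[0,0,-1],[0.026,0.034,0.01],1],[[0,0,-1],[0.026,0.034,0.01],1],[[0,0,-1],[0.026,0.034,0.01],1],[[0,0,-2],[0.026,0.034,0.01],1],[[0,0,0],[0,0,0],1],[[0,0,0],[0,0,0],1]]'
python3 -c "
from h import *
print(snap('wrist','w1')['ee_pos'])
cv2.imwrite('pics/w1b.png',cv2.resize(cv2.imread('pics/w1.png'),(800,600),interpolation=2))"
```

```text
time: 1.5
ee_pos: [559.2, -192.2, 350.9]
orientation: [-3.123, -0.342, 0.001]
force: [-0.5, -0.9, -0.5]
width: 85.4
finger_force: 0.0
[ 559.24327189 -192.1984171   350.8886181 ]
```

View pics/w1b.png

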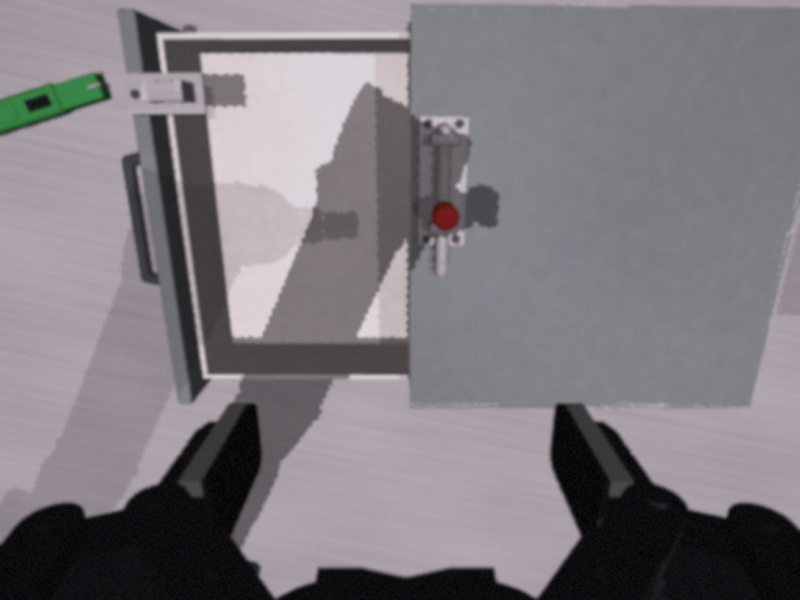

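The wrist view (800 px scale) shows the red knob at (446,215), the staple top at (163,90), the shell front edge at x≈411 from (411,5) to (410,407), and the panel top outer edge from (120,10) to (183,403). The empty drawer is clear.

Run:
```python
from h import *
s=.64;P=np.load('pics/w1.npy')
w=lambda a,z:atz('wrist',np.array(a)*s,z,P)
R_=lambda a:ray('wrist',np.array(a)*s,P); T_=lambda a:ray('top',np.array(a)*s)
print('knob',tri(R_((446,215)),ray('top',(364.1,185.6))),w((446,215),162))
print('staple',tri(R_((163,90)),T_((456,274))),w((163,90),141))
for n,a,b,z in(('shellL',(411,5),(533,232),115),('shellR',(410,407),(572,382),115),('panL',(120,10),(436,255),114),('panR',(183,403),(471,403),114),('handL',(128,157),(428,308),72),('handR',(149,282),(439,358),72),('back',(752,407),(716,345),115)):
    print(n,tri(R_(a),T_(b)),w(a,z))
c=np.array;y=w((411,5),115)-w((410,407),115);print('own y heading',np.degrees(np.arctan2(y[1],y[0])))
```

```text
knob (array([ 593.5, -211.1,  155.1]), [0.7, 0.7]) [ 594.8 -209.8  162. ]
staple (array([629.2, -10.4, 126.6]), [0.9, 0.9]) [630.4 -16.4 141. ]
shellL (array([ 714.7, -160. ,  110. ]), [3.0, 3.0]) [ 716.7 -159.7  115. ]
shellR (array([ 427.9, -223. ,  116.1]), [1.1, 1.1]) [ 426.8 -224.3  115. ]
panL (array([670. ,  25.8, 115.1]), [3.3, 3.3]) [673.3  27.3 114. ]
panR (array([390.9, -36.8, 115.6]), [2.2, 2.2]) [388.4 -37.9 114. ]
handL (array([572.4,  39.6,  68.9]), [0.2, 0.2]) [573.1  38.1  72. ]
handR (array([473.8,  17.7,  70.4]), [2.8, 2.8]) [472.2  15.2  72. ]
back (array([ 492.6, -496. ,  125.8]), [0.4, 0.4]) [ 488.5 -506.   115. ]
own y heading 12.562285865959815
```

```bash
python3 -m pendant '[[[0,0,6],[0.003,0.041,-0.01],1],[[0,0,6],[0.003,0.041,-0.01],1],[[0,0,6],[0.003,0.041,-0.01],1],[[0,0,6],[0.003,0.041,-0.01],1],[[0,0,6],[0.003,0.041,-0.01],1],[[0,0,6],[0.003,0.041,-0.01],1],[[0,0,6],[0.003,0.041,-0.01],1],[[0,0,6],[0.003,0.041,-0.01],1],[[0,0,6],[0.003,0.041,-0.01],1],[[0,0,6],[0.003,0.041,-0.01],1],[[0,0,6],[0.003,0.041,-0.01],1],[[0,0,3],[0.004,0.041,-0.01],1],[[0,0,0],[0,0,0],1],[[0,0,0],[0,0,0],1]]'
python3 - <<'E'
from h import *
print(snap('wrist','w2')['orientation'])
P=np.load('pics/w2.npy');im=cv2.imread('pics/w2.png')
m=cv2.inRange(cv2.cvtColor(im,cv2.COLOR_BGR2HSV),(105,120,50),(130,255,255));m=cv2.morphologyEx(m,cv2.MORPH_CLOSE,np.ones((15,15)))
k,l,st,c=cv2.connectedComponentsWithStats(m)
for i in range(1,k):
    if st[i,4]>300:
        r=cv2.minAreaRect(np.argwhere(l==i)[:,::-1].astype(np.float32));print(st[i],r)
        print([list(map(float,atz('wrist',p,18,P)[:2])) for p in cv2.boxPoints(r)],atz('wrist',r[0],18,P),tri(ray('wrist',r[0],P),ray('top',(177.3,190.2))))
cv2.imwrite('pics/w2b.png',cv2.resize(im,(640,480),interpolation=2))
E
```

```text
time: 2.95
ee_pos: [595.9, 297.6, 230.0]
orientation: [2.383, 2.047, -0.004]
force: [0.4, -0.7, -0.2]
width: 85.6
finger_force: 0.0
[ 2.38310883  2.04658576 -0.00362986]
[ 367    0   30   79 1384] ((381.86553955078125, 38.27017593383789), (80.10385131835938, 19.531494140625), 81.46923065185547)
[[719.7, 440.5], [738.1, 440.3], [747.8, 366.7], [728.1, 366.8]] [733.3 404.8  18. ] (array([600.8, 337.2, 282. ]), [60.5, 60.5])
[ 249   41   24  142 3091] ((260.5, 111.5), (141.0, 23.0), 90.0)
[[603.3, 421.7], [625.7, 418.3], [605.6, 274.7], [580.1, 278.6]] [604.4 353.   18. ] (array([605.3, 350. , -12.8]), [1.3, 1.3])
```

View pics/w2b.png

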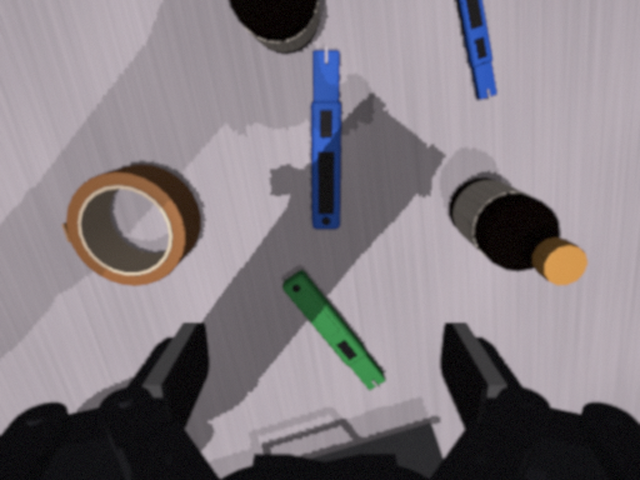

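The wrist view shows the large blue knife directly ahead, aligned with the tool, nose by bottle2. It measures as nose (614,420), tail (593,277), centre (604,348), heading 81.4°. I'll grasp it 28 mm toward the tail.

```bash
python3 -m pendant '[[[0,0,0],[0.0036,0.023,-0.02],1],[[0,0,0],[0,0,-0.04],1],[[0,0,0],[0,0,-0.04],1],[[0,0,0],[0,0,-0.04],1],[[0,0,0],[0,0,-0.04],1],[[0,0,0],[0,0,-0.03],1],[[0,0,0],[0,0,-0.01],1],[[0,0,0],[0,0,-0.006],1],[[0,0,0],[0,0,0],1],[[0,0,0],[0,0,0],0],[[0,0,0],[0,0,0],0],[[0,0,0],[0,0,0],0],[[0,0,0],[0,0,0],0],[[0,0,0],[0,0,0],0],[[0,0,0],[0,0,0],0],[[0,0,0],[0,0,0],0]]' 60
```

```text
time: 4.6
ee_pos: [600.1, 322.2, 6.2]
orientation: [2.383, 2.047, 0.002]
force: [-0.6, -1.2, 5.7]
width: 24.6
finger_force: 60.0
```

```bash
python3 -m pendant '[[[0,0,0],[0,0,0.02],0],[[0,0,0],[0,0,0.045],0],[[0,0,0],[0,0,0.045],0],[[0,0,0],[0,0,0.045],0],[[0,0,0],[0,0,0.045],0],[[0,0,-5],[-0.006,-0.03,0],0],[[0,0,-6],[-0.006,-0.037,0],0],[[0,0,-6],[-0.006,-0.037,0],0],[[0,0,-6],[-0.006,-0.037,0],0],[[0,0,-6],[-0.006,-0.037,0],0],[[0,0,-6],[-0.006,-0.037,0],0],[[0,0,-6],[-0.006,-0.037,0],0],[[0,0,-6],[-0.006,-0.037,0],0],[[0,0,-6],[-0.006,-0.037,0],0],[[0,0,-6],[-0.006,-0.037,0],0],[[0,0,-6],[-0.006,-0.037,0],0],[[0,0,-4],[-0.009,-0.037,0],0],[[0,0,0],[0,0,0],0],[[0,0,0],[0,0,0],0]]'
python3 -c "
from h import *
snap('top','t1')
snap('wrist','w3')
a=cv2.imread('pics/t1.png')[120:270,230:480];b=cv2.imread('pics/w3.png')
cv2.imwrite('pics/m1.png',np.vstack([cv2.resize(a,(500,300),interpolation=2),cv2.resize(b,(400,300),interpolation=2)[:,:] if 0 else cv2.resize(b,(500,300))]))"
```

```text
time: 6.5
ee_pos: [524.3, -115.8, 206.1]
orientation: [-3.124, -0.335, -0.001]
force: [0.2, 0.7, -0.7]
width: 24.3
finger_force: 59.2
```

View pics/m1.png

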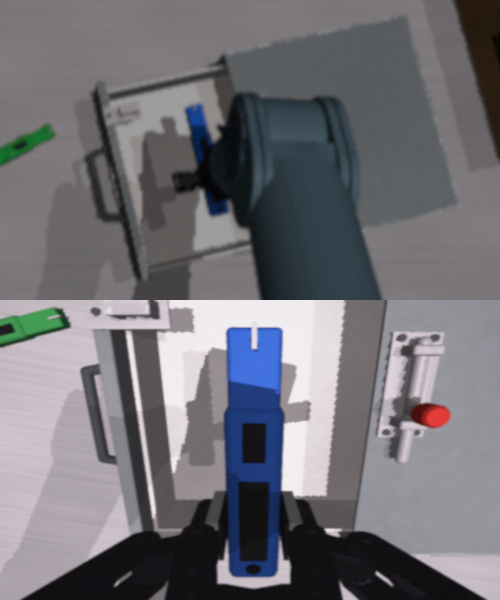

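The knife hangs centred over the open drawer, clear of the staple strip and the shell. I'll lower it, release it and retreat.

```bash
python3 -m pendant '[[[0,0,0],[0,0,-0.03],0],[[0,0,0],[0,0,-0.04],0],[[0,0,0],[0,0,-0.04],0],[[0,0,0],[0,0,-0.04],0],[[0,0,0],[0,0,-0.02],0],[[0,0,0],[0,0,-0.01],0],[[0,0,0],[0,0,-0.003],0],[[0,0,0],[0,0,0],0],[[0,0,0],[0,0,0],0.6],[[0,0,0],[0,0,0],0.6],[[0,0,0],[0,0,0],0.6],[[0,0,0],[0,0,0],0.6],[[0,0,0],[0,0,0],0.6],[[0,0,0],[0,0,0],0.6],[[0,0,0],[0,0,0],0.6]]'; python3 -m pendant '[[[0,0,0],[0,0,0.02],0.6],[[0,0,0],[0,0,0.04],0.6],[[0,0,0],[0,0,0.045],0.6],[[0,0,0],[0,0,0.045],0.6],[[0,0,0],[0,0,0.045],0.6],[[0,0,0],[0,0,0.045],0],[[0,0,0],[0,0,0],0],[[0,0,0],[0,0,0],0]]'
python3 -c "
from h import *
snap('wrist','w4')
b=cv2.imread('pics/w4.png')
cv2.imwrite('pics/w4b.png',cv2.resize(b,(512,384)))"
```

```text
time: 8.1
ee_pos: [524.6, -115.2, 22.3]
orientation: [-3.123, -0.337, 0.0]
force: [0.1, -0.7, -0.2]
width: 51.3
finger_force: 0.0
time: 8.9
ee_pos: [525.0, -115.4, 263.1]
orientation: [3.123, 0.337, 0.003]
force: [0.3, 0.1, -0.4]
width: 8.2
finger_force: 0.0
```

View pics/w4b.png

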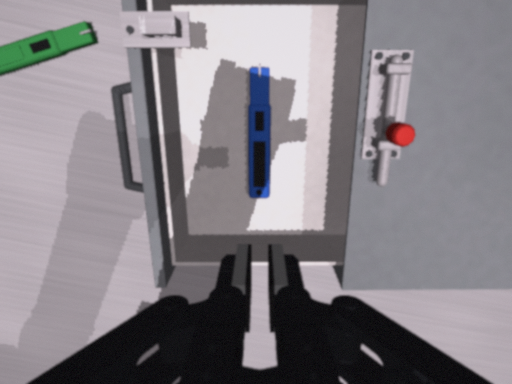

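The knife lies flat in the middle of the drawer, released. Next I'll go in front of the panel, above the handle, and push.

```bash
python3 -m pendant '[[[0,0,0],[-0.002,0.043,0],0],[[0,0,0],[-0.002,0.043,0],0],[[0,0,0],[-0.002,0.043,0],0],[[0,0,0],[-0.002,0.043,0],0],[[0,0,0],[0,0,-0.04],0],[[0,0,0],[0,0,-0.045],0],[[0,0,0],[0,0,-0.045],0],[[0,0,0],[0,0,-0.03],0],[[0,0,0],[0,0,-0.011],0],[[0,0,0],[0,0,0],0]]' && python3 -m pendant '[[[0,0,0],[0.0033,-0.0146,0],0],[[0,0,0],[0.0033,-0.0146,0],0],[[0,0,0],[0.0022,-0.0098,0],0],[[0,0,0],[0.0022,-0.0098,0],0],[[0,0,0],[0.0022,-0.0098,0],0],[[0,0,0],[0.0022,-0.0098,0],0],[[0,0,0],[0.0033,-0.0146,0],0],[[0,0,0],[0.0033,-0.0146,0],0],[[0,0,0],[0.0033,-0.0146,0],0],[[0,0,0],[0.0033,-0.0146,0],0],[[0,0,0],[0.0033,-0.0146,0],0],[[0,0,0],[0.0033,-0.0146,0],0],[[0,0,0],[0.0033,-0.0146,0],0]]'
```

```text
time: 9.95
ee_pos: [514.6, 56.6, 89.2]
orientation: [3.123, 0.338, -0.008]
force: [0.0, 1.0, -0.5]
width: -0.2
finger_force: 0.0
time: 11.25
ee_pos: [555.2, -115.1, 91.2]
orientation: [-3.123, -0.337, 0.001]
force: [-0.5, 4.0, 3.3]
width: -0.2
finger_force: 1.9
```

```bash
python3 -m pendant '[[[0,0,0],[0.0022,-0.0098,0],0],[[0,0,0],[0.0022,-0.0098,0],0],[[0,0,0],[0.0022,-0.0098,0],0],[[0,0,0],[0.0022,-0.0098,0],0],[[0,0,0],[0.0009,-0.0039,0],0],[[0,0,0],[0.0009,-0.0039,0],0],[[0,0,0],[0,0,0],0]]'
```

```text
time: 11.95
ee_pos: [565.5, -161.8, 91.1]
orientation: [3.123, 0.336, -0.001]
force: [-0.7, 0.1, -0.1]
width: -0.2
finger_force: 0.0
```

```bash
for i in 1; do python3 -m pendant '[[[0,0,0],[0.0007,-0.0029,0],0],[[0,0,0],[0.0007,-0.0029,0],0],[[0,0,0],[0.0007,-0.0029,0],0]]'; python3 -m pendant '[[[0,0,0],[0.0004,-0.002,0],0],[[0,0,0],[0.0004,-0.002,0],0]]';  done
```

```text
time: 12.25
ee_pos: [566.4, -164.4, 91.0]
orientation: [-3.117, -0.343, 0.005]
force: [-3.3, 5.7, 4.3]
width: -0.0
finger_force: 1.6
time: 12.45
ee_pos: [567.1, -167.6, 91.0]
orientation: [-3.116, -0.342, 0.006]
force: [-8.1, 17.4, 9.8]
width: -0.1
finger_force: 9.0
```

```bash
python3 -m pendant '[[[0,0,0],[0.0004,-0.002,0],0],[[0,0,0],[0.0004,-0.002,0],0],[[0,0,0],[0,0,0],0],[[0,0,0],[0,0,0],0],[[0,0,0],[0,0,0],0]]'; python3 -m pendant '[[[0,0,0],[-0.004,0.02,0],0],[[0,0,0],[-0.006,0.027,0],0],[[0,0,0],[0,0,0.045],0],[[0,0,0],[0,0,0.045],0],[[0,0,0],[0,0,0.045],0],[[0,0,0],[0,0,0.025],0],[[0,0,0],[0,0,0],0]]'
python3 - <<'E'
from h import *
snap('wrist','w5');snap('top','t2')
cv2.imwrite('pics/w5b.png',cv2.resize(cv2.imread('pics/w5.png'),(800,600),interpolation=2))
E
```

```text
time: 12.95
ee_pos: [567.1, -167.7, 91.0]
orientation: [-3.111, -0.346, 0.009]
force: [-10.5, 21.0, 12.8]
width: 0.2
finger_force: 12.2
time: 13.65
ee_pos: [562.2, -131.2, 255.8]
orientation: [3.12, 0.337, 0.013]
force: [0.3, 0.6, -0.2]
width: -0.0
finger_force: 0.0
```

View pics/w5b.png

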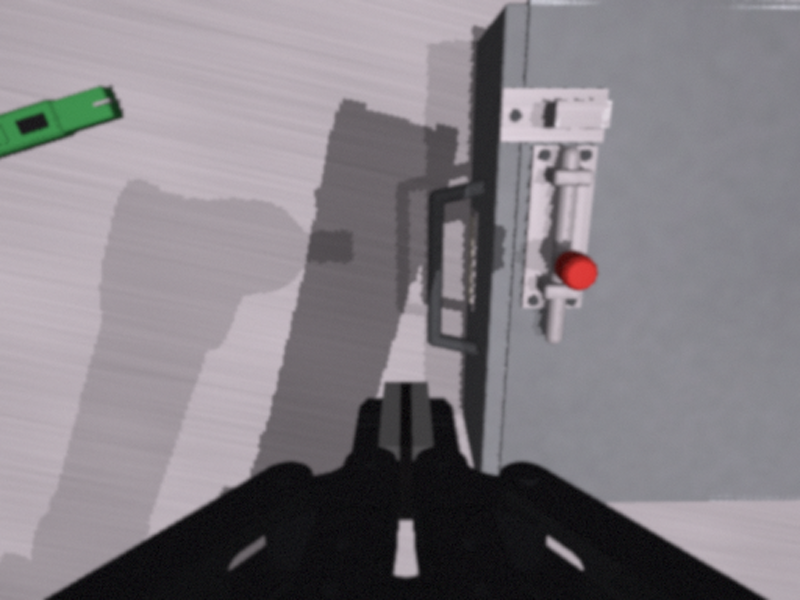

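The drawer is shut, with the panel flush to the shell. The staple is at (580,113) on the rod's line and the knob is at (577,270). Now I'll locate the knob from several views.

Run:
```python
from h import *
def red(f):
    h=cv2.cvtColor(cv2.imread('pics/%s.png'%f),cv2.COLOR_BGR2HSV);m=cv2.inRange(h,(0,150,60),(7,255,255))|cv2.inRange(h,(175,150,60),(180,255,255))
    k,l,st,c=cv2.connectedComponentsWithStats(m);i=1+st[1:,4].argmax();print(f,c[i],st[i]);return c[i]
W=[(f,np.load('pics/%s.npy'%f)) for f in('w1','w4','w5')]
rs=[ray('wrist',red(f),P) for f,P in W]
print(tri(*rs),tri(*rs,ray('top',red('t0'))))
for f,P in W: print(atz('wrist',red(f),158,P))
print(tri(ray('wrist',np.array((583,113))*.64,W[2][1]),ray('top',(370,170))) and atz('wrist',np.array((583,113))*.64,141,W[2][1]))
print('tool z',R.from_rotvec(W[2][1][3:]).as_matrix().round(3))
```

```text
w1 [284.60487805 137.80487805] [277 130  16  17 205]
w4 [400.20041322 133.74793388] [386 124  29  22 484]
w5 [368.41409692 172.69823789] [356 162  26  23 454]
t0 [363.90909091 185.77272727] [361 184   6   5  22]
(array([ 593.9, -211.1,  147.7]), [1.5, 1.4, 2.6]) (array([ 593.8, -211.9,  147.1]), [1.9, 1.1, 2.7, 1.5])
w1 [284.60487805 137.80487805] [277 130  16  17 205]
[ 593.8 -209.4  158. ]
w4 [400.20041322 133.74793388] [386 124  29  22 484]
[ 593.2 -207.3  158. ]
w5 [368.41409692 172.69823789] [356 162  26  23 454]
[ 598.3 -206.8  158. ]
[ 669.2 -192.9  141. ]
tool z [[ 0.977  0.214  0.008]
 [ 0.214 -0.977 -0.002]
 [ 0.008  0.004 -1.   ]]
```

```bash
python3 -m pendant '[[[0,0,0],[-0.006,-0.045,0],0],[[0,0,0],[-0.006,-0.045,0],0],[[0,0,0],[0,0,-0.04],0],[[0,0,0],[0,0,-0.04],0],[[0,0,0],[0,0,-0.02],0],[[0,0,0],[0,0,-0.011],0],[[0,0,0],[0,0,0],0],[[0,0,0],[0,0,0],0]]' && python3 -m pendant '[[[0,0,0],[0.0098,0.0022,0],0],[[0,0,0],[0.0049,0.0011,0],0],[[0,0,0],[0.0049,0.0011,0],0],[[0,0,0],[0.0049,0.0011,0],0],[[0,0,0],[0.0049,0.0011,0],0],[[0,0,0],[0.0049,0.0011,0],0]]'
```

```text
time: 14.55
ee_pos: [547.8, -220.6, 140.7]
orientation: [3.123, 0.338, 0.001]
force: [-0.1, 0.8, -0.0]
width: -0.1
finger_force: 0.0
time: 15.15
ee_pos: [581.6, -212.9, 140.3]
orientation: [3.123, 0.337, -0.002]
force: [-2.6, -1.1, 2.2]
width: -0.2
finger_force: 1.1
```

```bash
python3 -m pendant '[[[0,0,0],[0,0,0.004],0],[[0,0,0],[0.0049,0.0011,0],0],[[0,0,0],[0.0049,0.0011,0],0],[[0,0,0],[0.0049,0.0011,0],0],[[0,0,0],[0.0049,0.0011,0],0],[[0,0,0],[0.0029,0.0007,0],0]]' && python3 -m pendant '[[[0,0,0],[0.0029,0.0007,0],0],[[0,0,0],[0.0029,0.0007,0],0],[[0,0,0],[0.002,0.0004,0],0],[[0,0,0],[0,0,0],0]]'
```

```text
time: 15.75
ee_pos: [604.9, -207.8, 144.3]
orientation: [3.123, 0.338, 0.001]
force: [-2.3, -0.9, 2.3]
width: 0.1
finger_force: 1.1
time: 16.15
ee_pos: [611.5, -206.3, 144.2]
orientation: [3.123, 0.337, -0.002]
force: [-3.8, -1.5, 3.6]
width: 0.2
finger_force: 2.1
```

```bash
python3 -m pendant '[[[0,0,0],[0.002,0.0004,0],0],[[0,0,0],[0.002,0.0004,0],0],[[0,0,0],[0,0,0],0]]' && python3 -m pendant '[[[0,0,0],[0.002,0.0004,0],0],[[0,0,0],[0.002,0.0004,0],0],[[0,0,0],[0,0,0],0]]'
```

```text
time: 16.45
ee_pos: [611.8, -206.4, 144.0]
orientation: [-3.123, -0.335, 0.014]
force: [-15.4, -1.0, 12.0]
width: -0.0
finger_force: 7.9
time: 16.75
ee_pos: [612.0, -206.4, 143.9]
orientation: [-3.123, -0.333, 0.026]
force: [-28.1, -1.5, 22.0]
width: -0.4
finger_force: 13.7
```

```bash
python3 -m pendant '[[[0,0,0],[-0.02,-0.0044,0],0],[[0,0,0],[-0.03,-0.007,0],0],[[0,0,0],[0,0,0.045],0],[[0,0,0],[0,0,0.045],0],[[0,0,0],[-0.02,0,0.045],0],[[0,0,0],[-0.03,0,0],0],[[0,0,0],[0,0,0],0],[[0,0,0],[0,0,0],0]]'
python3 - <<'E'
from h import *
snap('wrist','w6');snap('top','t3');snap('side','s3')
P=np.load('pics/w6.npy');im=cv2.imread('pics/w6.png')
h=cv2.cvtColor(im,cv2.COLOR_BGR2HSV);m=cv2.inRange(h,(0,150,60),(7,255,255))
M=np.argwhere(m)[:,::-1].mean(0);K=atz('wrist',M,151,P);print(M,K,((K-np.array([594,-211,151]))@[.976,.218,0]))
b=cv2.imread('pics/s3.png');b[:]=b
cv2.imwrite('pics/m2.png',np.vstack([cv2.resize(im,(400,300)),cv2.resize(b,(400,300))]))
E
```

```text
time: 17.55
ee_pos: [520.3, -215.5, 279.5]
orientation: [3.123, 0.338, 0.002]
force: [0.3, 0.5, -0.5]
width: -0.4
finger_force: 0.0
[274.599022   44.6992665] [ 630.5 -201.8  151. ] 37.629599999999996
```

View pics/m2.png

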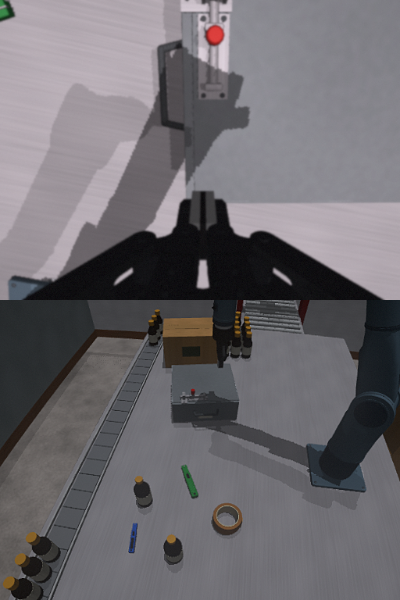

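The drawer is shut and the knob is at the far end next to the staple, 38 mm from its start, with a hard stop felt. The bottles and tape haven't moved and the arm is clear of everything, so I'm handing in.

```bash
python3 -c "
from workcell import arm
print(arm.hand_in())"
```

```text
the job is handed in; nothing more can be done
None
```

The blue carton knife is in the drawer, the drawer is shut and the bolt is pushed to its end stop, with the bottles and tape left where they were; I handed the job in after about 18 s of robot time, but the hand-in gave no verdict.

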